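Release the coin sorter's pawl and bring its side lever back to rest

ROBOT

A 7-joint arm with a two-finger parallel gripper is mounted at the origin on the work surface. World frame = base frame: x ahead of the robot, y to its left, z up, the work surface at z = 0. Lengths are in m, angles in degrees, forces in N, time in s.
With the tool pointing down it reaches from about 0.425 to 0.875 m from the base axis. Payload 4.7 kg.
Tool frame: the origin (TCP) lies between the finger pads; the fingertips stand env.tip_reach ahead of it and the grasp point (between the pads) lies 2 mm behind it (env.tip_reach is the distance from the TCP to the fingertips, in m); z points along the fingers, y is the line along which they close (so a half turn about z gives the same grasp; the last joint's range is limited). The gripper opens to 87 mm and grips with 3 to 60 N. Pads are 19 mm wide; open, the fingers measure 117 mm over their backs; the gripper's body (75 mm by 190 mm) begins 51 mm behind the grasp point.
Start: joints at [0.808, 18.392, -4.016, 83.108, 1.295, 78.541, -3.26], TCP at [0.65, -0, 0.24] pointing down, gripper open.
Joint ranges: [-163.93, 163.93], [-17.29, 119.83], [-79.2, 71.16], [3.27, 140.29], [-89.18, 269.18], [5.43, 117.66], [-154.24, 154.24]. Speed limits (degrees/s): [147.25, 147.25, 180, 180, 180, 180, 180].

INTERFACE

Orientations are given as [roll, pitch, yaw] about the fixed x, y, z axes, in that order (R = Rz(yaw) Ry(pitch) Rx(roll)).
In Python, from cell import env gives the robot as it stands.
- The arm moves only by the shell command python3 steer.py 'ROWS' [FORCE]. ROWS is a JSON object whose key "plan" holds a list of rows, 1 to 8 of them, each of 5 numbers: dx, dy, dz in parts of the range, where 1.0 means 0.6 m, then a turn about the tool's z in a scale on which 1.0 is pi rad, then the finger opening in m; each row is the pose to reach, as a shift and turn from the pose commanded when the command began, along the tool's axes at that moment; what a row does not reach only later rows make up. A row lasts 1/12 s, in which the tool goes at most 0.0417 m and 7.16 degrees, less where a joint would pass 70% of its speed; a pose out of reach is approached as far as the arm can. The fingers move at their own pace and stop on an object; FORCE is the grip in N (left out, the last holds). Time passes only in rows, so rows that do not move let the fingers close. It prints the time, the measured TCP pose, the force, the opening and the grip force at its end. A shift or turn number past 1, either way, is cut back to 1. Input that does not fit is refused with a message, and nothing moves.
- env.get_obs(): the state, without advancing time (a new reading comes with each control period).
- env.read_camera(name): name is "scene" or "side" or "wrist"; returns a dict with "color" (480x640x3 uint8, blue, green, red), "fx", "fy", "cx", "cy" (pixels), "world_from_camera" (4x4, takes a point from camera to world coordinates). Camera axes: x right, y down, z forward; pixel columns grow to the right and rows downward; lengths in m; the calibration is good to about 2 mm. A picture is of the moment at which its call begins. There is no depth.
- env.sign_off(): hands the job in; it is judged then, once.
The state is a dict: "time_s": time; "qpos": joint angles; "joint_velocities": joint speeds; "effort": joint torques, N m; "tool_pos": TCP position; "tool_rot": TCP orientation; "force": force on the tool from outside, world axes, zero at the start; "wrist_torque": the same for the moment, N m; "grip_width": finger opening in m; "grasp_force": force on a finger pad.
Only numpy, scipy, OpenCV 4.12 (cv2) and the standard library are available. Lean on these libraries where they do the work, as an engineer would, in place of code of your own. Each camera call takes 0.05 s, during which the arm holds its last target. There are 200 camera calls.

TASK

The coin sorter's side lever has been clicked forward and a toothed ratchet will not let it come back. Throw the ratchet's pawl over by its thumb bar so that it stays clear of the teeth, then draw the lever back until it is home against its rest post, and leave both there. Do not shift or knock over the loose things standing around the sorter.

Things in the scene. Friction and masses are not known exactly. Their poses are not given: they have to be found in the camera images.
- sorter: Cast iron coin sorter, fixed. Origin on the ledge below the upright axis of its side lever; z up. Housing: x -130 to 130, y 135 to 315 mm, 150 high; coin lanes 50 high beyond, to x 240. The lever's deck is 45 mm high, x -105 to 95, y -90 to 135 mm; only lever, pawl, pawl bracket (x -95 to -85, y 26 to 42, top z 87), rest post and a rubber cone stand on it.
- hopper (a point): Centre of the mouth of the round steel hopper on the housing, 205 mm above the ledge; 160 mm in diameter. Not used, keep clear.
- rest_post (a point): Top of the lever's rest post, a fixed steel pin 14 mm thick, 79 mm above the ledge, at x -53, y -62 mm in the sorter's frame. The lever's arm lies against it when home.
- lever (a joint): Lever angle, rad, about the sorter's upright axis. 0 = home on the rest post, a hard stop: arm at bearing -120 degrees in the sorter's frame (to -x, -y). Grows counter-clockwise from above, to 1.1. Starts 0.5 to 0.95. Stays where left; 2 N at the knob moves it. Saw teeth 0.157 rad apart turn with it: pawl down, it clicks forward (growing) but backward stops at the next tooth.
- lever_knob (a point): Centre of the lever's black upright cylindrical knob, 26 mm in diameter, 40 mm high (z 90 to 130 mm over the ledge), 130 mm from the lever's axis, on a 12 mm stem. Below it the lever's flat steel arm (14 mm wide, top at z 72 mm) runs to the axis.
- pawl (a joint): Pawl angle, rad, about a level pin along the sorter's x axis. 0 = down in the teeth, 1.3 = thrown fully over on its stop. Starts resting on the teeth, 0 to 0.25. Gravity alone holds it, the thumb bar being its weight: let go below about 0.4 it falls back into the teeth, above about 0.65 it falls over to 1.3. Less than 1 N moves it.
- pawl_bar (a point): Centre of the pawl's thumb bar: steel cross bar, 16 mm in diameter, 26 mm long along the sorter's x, on a thin stem 50 mm from the pin. Pawl at 0: leans 30 degrees to the sorter's -y (25 mm to -y of and 43 mm above the pin). At 1.3: leans 44 degrees to +y (35 mm to +y of and 36 mm above the pin). Throw it by pushing or carrying it to +y, towards the housing.
- pawl_pin (a point): The pawl's pin, fixed: 77.5 mm above the ledge, at x -65, y 34 mm in the sorter's frame. The pawl's 37 mm strut runs from it to -y, down into the teeth (tops at z 68 mm); the strut rises as the thumb bar goes over: at 1.3 its end is 23 mm to -y of the pin at z 109 mm.
- cup: Black ceramic coin cup, loose, 76 mm wide, 75 mm high, in front of the sorter; origin at the centre of its underside. Leave alone.
- paperweight: Nickel dome paperweight, loose, 72 mm wide, 37 mm high; origin under its centre. Leave alone.
- cone_a: Green rubber finger cone, loose, 26 mm wide, 32 mm high, standing on the far corner of the sorter's deck; origin under its centre. Leave alone.
- cone_b: The same kind of finger cone, standing on the ledge to the right of the lever. Leave alone.
- coin_roll: Paper-wrapped coin roll standing on end, loose, 25 mm wide, 50 mm high; origin under its centre. Leave alone.
- stamp: Dark wooden hand stamp standing upright, loose, 34 mm wide, 74 mm high; origin under its centre. Leave alone.

How it is judged:
By the outcome, as a careful person would: the job done as asked, in the order asked, and still so for the second after the job is handed in, with the robot touching nothing.
It also fails if it takes over 48 s, if anything falls off the work surface, if the arm or the gripper's body presses on something with over 40 N, if the wrist force passes 120 N, or if a joint passes its speed limit or range.

## Working session

There is one attempt and no reset: what is moved stays moved. The work goes in short steps, Python scripts to look and compute and a shell command to move; the robot and the scene stay as the last step left them, time stands still between calls to the robot, and variables do not carry over. Pictures are saved under pics/ and viewed, at most 10 in all, crops included, and the job is handed in when it is done.

```bash
ls; mkdir -p pics
python3 - <<'E'
from cell import env
import cv2,numpy as np
np.set_printoptions(precision=3,suppress=True)
print(env.tip_reach, env.get_obs())
for n in ("scene","side","wrist"):
    c=env.read_camera(n); cv2.imwrite(f"pics/{n}0.png",c["color"]); print(n,c["fx"],c["cx"],c["cy"],c["world_from_camera"])
E
```

```text
cell.py
pics
steer.py
0.017 {'time_s': 0.0, 'qpos': array([ 0.808, 18.44 , -4.015, 83.174,  1.297, 78.539, -3.26 ]), 'joint_velocities': array([ 0.083,  0.05 ,  0.101, -0.084, -0.06 , -0.048, -0.053]), 'effort': array([ -0.   , -49.128,  -0.404, -31.253,  -0.064,   0.044,   0.   ]), 'tool_pos': array([ 0.649, -0.   ,  0.238]), 'tool_rot': array([-179.892,    0.008,   90.002]), 'force': array([-0.482,  0.76 , -0.033]), 'wrist_torque': array([-0.004,  0.011, -0.001]), 'grasp_force': 0.0, 'grip_width': 0.08684930121235958}
scene 461.11101202444786 317.13157565719774 238.11960296561733 [[-0.486  0.5   -0.716  1.186]
 [ 0.874  0.269 -0.405  0.369]
 [-0.01  -0.823 -0.568  0.591]
 [ 0.     0.     0.     1.   ]]
side 577.8326202327717 328.84163264593036 232.43969401542364 [[ 0.986 -0.086  0.146  0.438]
 [-0.169 -0.533  0.829 -0.726]
 [ 0.007 -0.842 -0.539  0.658]
 [ 0.     0.     0.     1.   ]]
wrist 428.59802342400366 315.70297009178563 238.53769212674888 [[ 1.     0.    -0.003  0.65 ]
 [-0.    -0.964 -0.268  0.073]
 [-0.003  0.268 -0.964  0.384]
 [ 0.     0.     0.     1.   ]]
```

View pics/scene0.png

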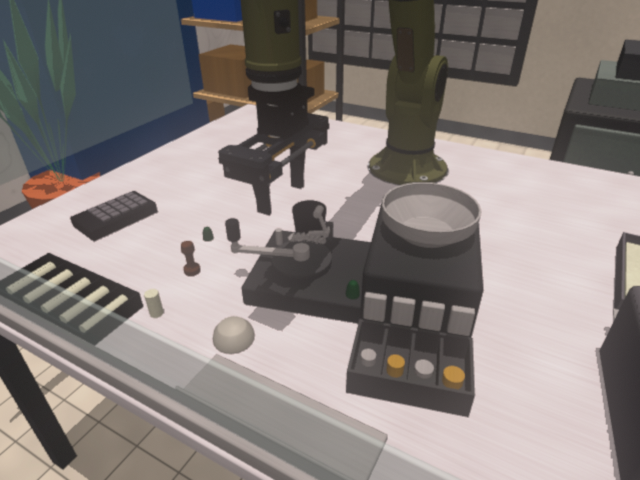

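View pics/side0.png

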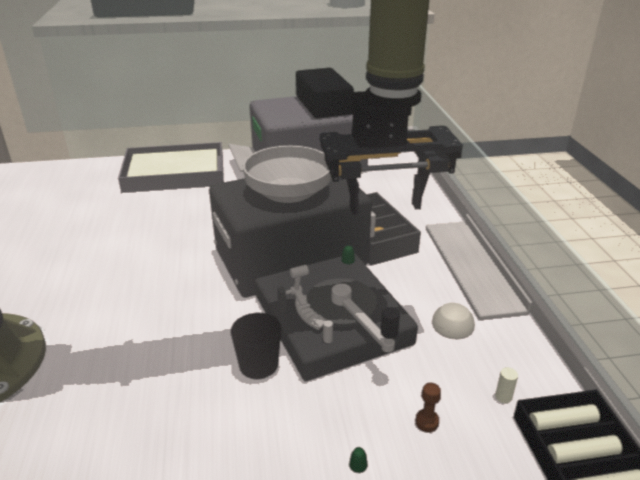

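View pics/wrist0.png

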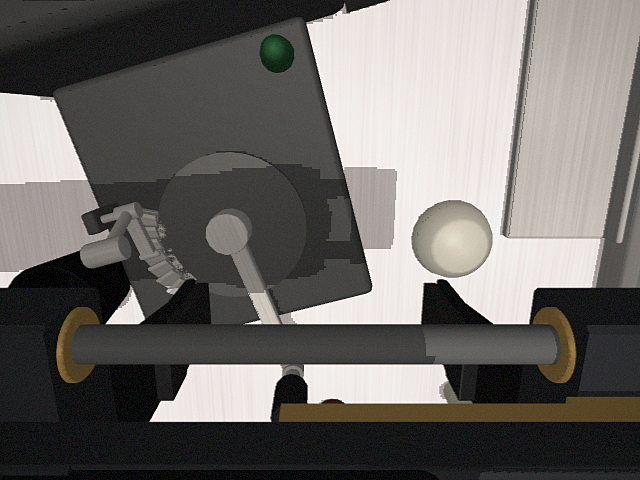

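The wrist view shows the hub at (228,232), the thumb bar at (105,250), and deck corners at (55,92), (300,18) and (370,290). The side view shows the hub at (342,292), rest post at (327,330), knob at (390,320), bar at (299,271) and the cup at (257,345), beside the pawl. The scene view shows the knob at (232,230). I'll zoom in for exact pixels.

Run:
```python
import cv2,numpy as np
s=cv2.imread("pics/side0.png")[235:395,225:425]; c=cv2.imread("pics/scene0.png")[190:320,215:380]
a=cv2.convertScaleAbs(cv2.resize(s,None,fx=4,fy=3.75*4/3.75,interpolation=cv2.INTER_CUBIC),alpha=1.6)[:600]
b=cv2.convertScaleAbs(cv2.resize(c,None,fx=4,fy=4,interpolation=cv2.INTER_CUBIC),alpha=1.6)
a=a[:600]
cv2.imwrite("pics/sidez.png",a[:, :800]);cv2.imwrite("pics/scenez.png",b)
```

```text
(no output)
```

View pics/sidez.png

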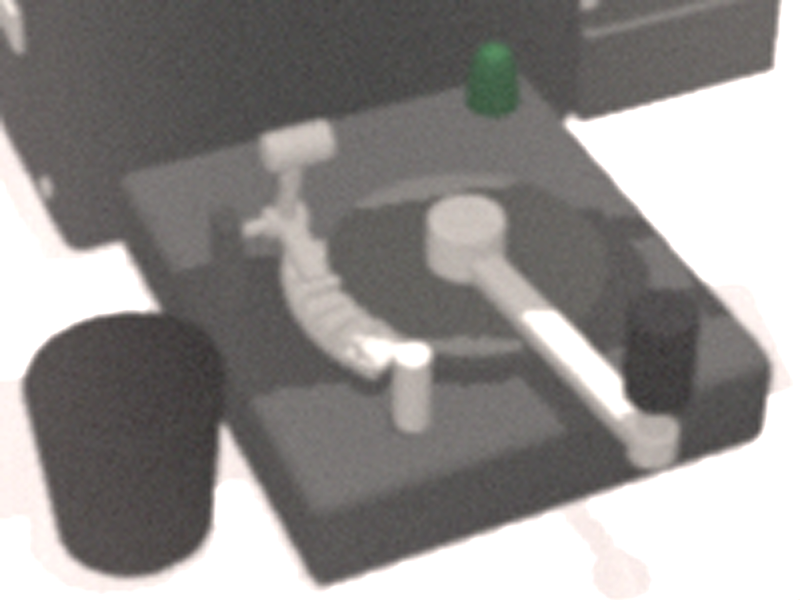

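View pics/scenez.png

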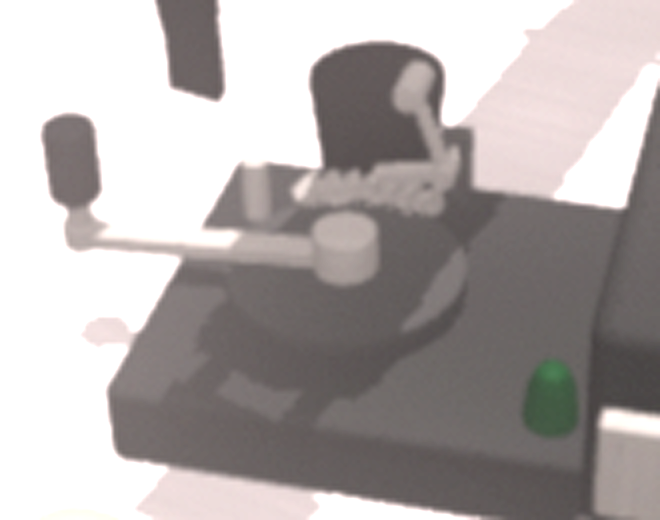

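The zooms give the following positions. In the side view: hub top (341.8,289), knob centre (390.2,322.8), bar (299.5,271.5), post top (328,323). In the scene view: hub (301.5,248), knob (232.8,230), bar (318.2,211.8), post top (279.2,232). Next I triangulate them.

```bash
cat > h.py <<'E'
import numpy as np, cv2
np.set_printoptions(precision=4,suppress=True)
C={"scene":(461.11,317.13,238.12,np.array([[-0.486,0.5,-0.716,1.186],[0.874,0.269,-0.405,0.369],[-0.01,-0.823,-0.568,0.591]])),}
def cams():
    from cell import env
    return {n:env.read_camera(n) for n in("scene","side","wrist")}
def ray(c,p):
    T=c["world_from_camera"]; d=T[:3,:3]@np.array([(p[0]-c["cx"])/c["fx"],(p[1]-c["cy"])/c["fy"],1]); return T[:3,3],d/np.linalg.norm(d)
def plane(c,p,z): o,d=ray(c,p); return o+d*(z-o[2])/d[2]
def tri(rs):
    A=[np.eye(3)-np.outer(d,d) for o,d in rs]; x=np.linalg.solve(sum(A),sum(a@o for a,(o,d) in zip(A,rs)))
    return x,[np.linalg.norm(a@(x-o))*1e3 for a,(o,d) in zip(A,rs)]
E
python3 - <<'E'
from h import *
c=cams(); S,V,W=c["side"],c["scene"],c["wrist"]
P={"hub":[(S,(341.8,289)),(V,(301.5,248)),(W,(228,232))],"knob":[(S,(390.2,322.8)),(V,(232.8,230))],"bar":[(S,(299.5,271.5)),(V,(318.2,211.8)),(W,(106,250))],"post":[(S,(328,323)),(V,(279.2,232))]}
R={}
for k,v in P.items(): R[k],e=tri([ray(*a) for a in v]); print(k,R[k],np.round(e,1))
co=[plane(W,p,.045) for p in((57,92),(302,18),(370,290))]; print("deck",co)
e1=co[1]-co[0]; e2=co[1]-co[2]; print(np.degrees(np.arctan2(e1[1],e1[0])),np.linalg.norm(e1),np.degrees(np.arctan2(-e2[0],e2[1])),np.linalg.norm(e2))
p=R["post"]-R["hub"]; yaw=np.degrees(np.arctan2(p[1],p[0]))-np.degrees(np.arctan2(-62,-53)); print("yaw post",yaw)
for yaw in (16.5,):
  a=np.radians(yaw);Rz=np.array([[np.cos(a),-np.sin(a),0],[np.sin(a),np.cos(a),0],[0,0,1]])
  for k in R: print(k,Rz.T@(R[k]-R["hub"]*[1,1,0]))
  k=R["knob"]-R["hub"]; print("lever",np.radians(np.degrees(np.arctan2(k[1],k[0]))-yaw+120), np.hypot(k[0],k[1]))
for n,p in {"cup":(257.5,362),"stamp":(428,422),"cone_b":(359,464),"roll":(505,395),"pw":(454,325)}.items(): print(n,plane(S,p,0))
E
```

```text
hub [ 0.5851 -0.006   0.0801] [0.8 0.8 0.4]
knob [ 0.6311 -0.1288  0.1091] [0.7 0.7]
bar [ 0.517  -0.0066  0.1237] [1.2 0.3 1. ]
post [ 0.5514 -0.0773  0.0744] [0.3 0.3]
deck [array([0.4549, 0.0932, 0.045 ]), array([0.6394, 0.1436, 0.045 ]), array([ 0.6954, -0.0664,  0.045 ])]
15.259735456825837 0.1912701173949098 14.910787568803736 0.21730796455716903
yaw post 15.2361467518665
hub [0.     0.     0.0801]
knob [ 0.0092 -0.1308  0.1091]
bar [-0.0655  0.0187  0.1237]
post [-0.0525 -0.0588  0.0744]
lever 0.5939793174827807 0.13112209760747698
cup [ 0.4419 -0.066   0.    ]
stamp [ 0.6692 -0.2202 -0.    ]
cone_b [ 0.5597 -0.2698  0.    ]
roll [ 0.7962 -0.1919  0.    ]
pw [ 0.7754 -0.0338  0.    ]
```

Sorter yaw is about 15.2°, the hub is at (0.585,-0.006), the lever at about 0.62 rad and the pawl at about 0.18 rad. I'll close the fingers, turn 15° to line up with the sorter, and come down on the -y side of the thumb bar.

The manual's scale: shifts go in shares of 0.6 m and turns go in shares of pi rad. Converting my numbers, -0.124 m is -0.2067, 0.106 m is 0.1767, -15 degrees is -0.0833.

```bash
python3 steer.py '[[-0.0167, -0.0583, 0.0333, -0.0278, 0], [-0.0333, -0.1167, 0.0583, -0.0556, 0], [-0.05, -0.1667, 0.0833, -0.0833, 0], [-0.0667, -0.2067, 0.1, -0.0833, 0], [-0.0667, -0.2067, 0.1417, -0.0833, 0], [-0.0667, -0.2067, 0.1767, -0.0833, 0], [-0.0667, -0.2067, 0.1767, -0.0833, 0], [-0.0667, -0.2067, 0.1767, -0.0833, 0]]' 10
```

```text
refused: ROWS must be an object with the rows under "plan". Nothing was moved.
```

Refused on format, not on reach. It needs an object with the rows under "plan".

```bash
python3 steer.py '{"plan":[[-0.0167, -0.0583, 0.0333, -0.0278, 0], [-0.0333, -0.1167, 0.0583, -0.0556, 0], [-0.05, -0.1667, 0.0833, -0.0833, 0], [-0.0667, -0.2067, 0.1, -0.0833, 0], [-0.0667, -0.2067, 0.1417, -0.0833, 0], [-0.0667, -0.2067, 0.1767, -0.0833, 0], [-0.0667, -0.2067, 0.1767, -0.0833, 0], [-0.0667, -0.2067, 0.1767, -0.0833, 0]]}' 10
python3 - <<'E'
from h import *
c=cams(); 
a=cv2.convertScaleAbs(cv2.resize(c["side"]["color"][215:375,225:425],None,fx=2.5,fy=2.5),alpha=1.5)
b=cv2.convertScaleAbs(cv2.resize(c["scene"]["color"][170:330,215:375],None,fx=2.5,fy=2.5),alpha=1.5)
im=np.zeros((400,800,3),np.uint8);im[:,:500]=a;im[:,500:]=b[:,50:350];cv2.imwrite("pics/p1.png",im)
E
```

```text
time_s: 0.97
tool_pos: [0.5253, -0.0399, 0.1331]
tool_rot: [-179.9, -0.0, 105.0]
force: [0.6, 0.0, -0.2]
grip_width: 0.0416
grasp_force: 0.0
```

View pics/p1.png

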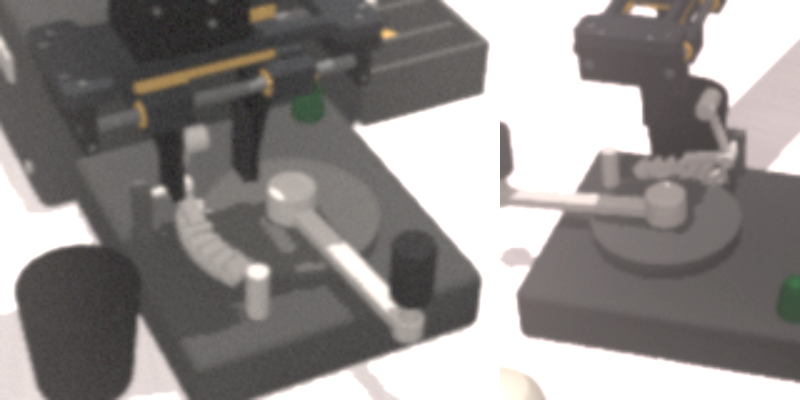

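The fingers are over the pawl in front of the bar but still closing (opening 42 mm). The bar is visible behind them at (195,138). I'll finish closing, then push.

Scaled: 0.034 m is 0.0567, 0.03 m is 0.05.

```bash
python3 steer.py '{"plan":[[0, 0, 0, 0, 0], [0, 0, 0, 0, 0], [0, 0, 0, 0, 0], [0, 0, 0, 0, 0], [0, 0, 0, 0, 0], [0, 0, 0, 0, 0], [0, 0, 0, 0, 0], [0, 0, 0, 0, 0]]}'; python3 steer.py '{"plan":[[0, 0, 0, 0, 0], [0, 0, 0, 0, 0], [0.0167, 0, 0, 0, 0], [0.025, 0, 0, 0, 0], [0.0333, 0, 0, 0, 0], [0.0417, 0, 0, 0, 0]]}'
python3 steer.py '{"plan":[[0.01, 0, 0, 0, 0], [0.02, 0, 0, 0, 0], [0.03, 0, 0, 0, 0], [0.04, 0, 0, 0, 0], [0.05, 0, 0, 0, 0], [0.0567, 0, 0, 0, 0], [0.0567, 0, 0, 0, 0], [0.0567, 0, 0, 0, 0]]}'
python3 - <<'E'
from h import *
c=cams(); 
a=cv2.convertScaleAbs(cv2.resize(c["side"]["color"][215:375,225:425],None,fx=2.5,fy=2.5),alpha=1.5)
b=cv2.convertScaleAbs(cv2.resize(c["scene"]["color"][170:330,215:375],None,fx=2.5,fy=2.5),alpha=1.5)
im=np.zeros((400,800,3),np.uint8);im[:,:500]=a;im[:,500:]=b[:,100:];cv2.imwrite("pics/p2.png",im)
E
```

```text
time_s: 1.78
tool_pos: [0.526, -0.04, 0.1336]
tool_rot: [-180.0, 0.0, 105.0]
force: [-0.3, -0.2, -0.1]
grip_width: 0.0007
grasp_force: 0.0
time_s: 2.28
tool_pos: [0.5194, -0.0149, 0.1337]
tool_rot: [180.0, 0.0, 105.0]
force: [-0.0, -0.4, -0.1]
grip_width: 0.0004
grasp_force: 0.1
time_s: 2.95
tool_pos: [0.5108, 0.0171, 0.1336]
tool_rot: [180.0, 0.0, 105.0]
force: [0.5, -0.6, -0.3]
grip_width: 0.0006
grasp_force: 0.0
```

View pics/p2.png

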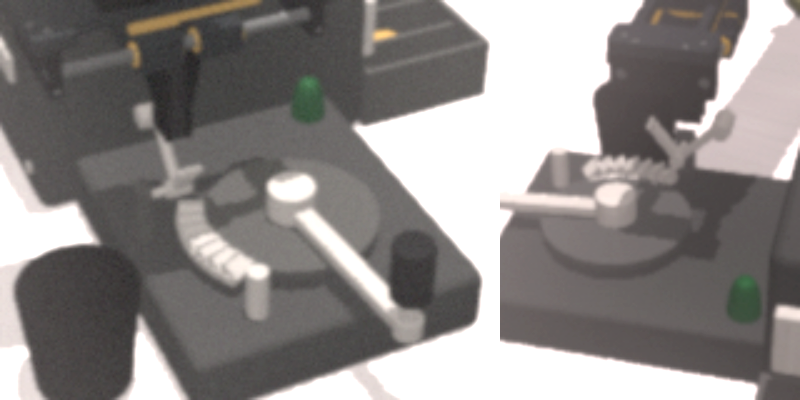

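Both views show the pawl thrown. In the scene half, the bar is over at (727,122) towards the housing and the strut is up at (658,130), clear of the teeth. Next I lift off and go round to the lever's forward side, with the tool squared to world axes.

Scaled: -0.188 m is -0.3133, -0.07 m is -0.1167, 15 degrees is 0.0833.

```bash
python3 steer.py '{"plan":[[0, 0, -0.0583, 0, 0], [0, 0, -0.1167, 0, 0], [-0.0567, 0.0383, -0.1167, 0.0278, 0], [-0.1133, 0.075, -0.1167, 0.0556, 0], [-0.17, 0.1133, -0.1167, 0.0833, 0], [-0.225, 0.15, -0.1167, 0.0833, 0], [-0.28, 0.1867, -0.1167, 0.0833, 0], [-0.3133, 0.2083, -0.1167, 0.0833, 0]]}' && python3 steer.py '{"plan":[[0, 0, 0.0583, 0, 0], [0, 0, 0.1167, 0, 0], [0, 0, 0.1517, 0, 0], [0, 0, 0.1517, 0, 0], [0, 0, 0.1517, 0, 0]]}'
python3 - <<'E'
from h import *
c=cams()
a=cv2.convertScaleAbs(cv2.resize(c["side"]["color"][215:415,265:465],None,fx=2,fy=2),alpha=1.5)
b=cv2.convertScaleAbs(cv2.resize(c["scene"]["color"][150:350,175:375],None,fx=2,fy=2),alpha=1.5)
cv2.imwrite("pics/p3.png",np.hstack([a,b]))
E
```

```text
time_s: 3.77
tool_pos: [0.682, -0.1369, 0.2028]
tool_rot: [180.0, 0.1, 89.8]
force: [-0.7, -0.4, -0.3]
grip_width: 0.0006
grasp_force: 0.0
time_s: 4.18
tool_pos: [0.6792, -0.1325, 0.1113]
tool_rot: [-179.8, -0.0, 90.0]
force: [-0.3, 0.1, -0.0]
grip_width: 0.0001
grasp_force: 0.0
```

View pics/p3.png

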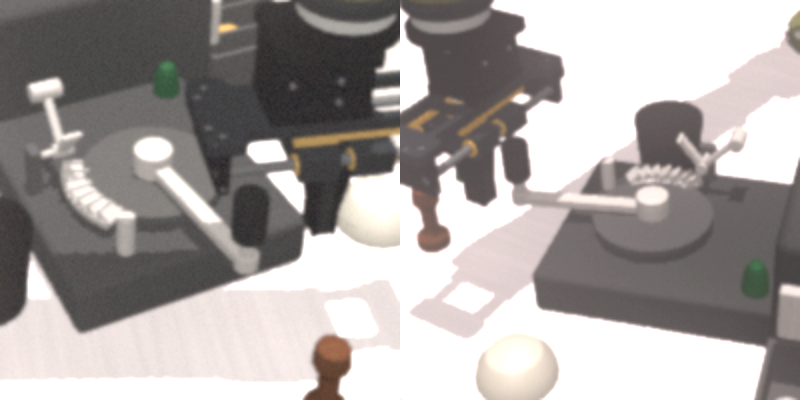

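The pawl is clearly thrown, with the bar at (45,92) left and (738,138) right. The closed fingers stand just forward of the knob at its height, clear of the stamp. Now I push the knob back.

Scaled: -0.08 m is -0.1333, -0.07 m is -0.1167.

```bash
python3 steer.py '{"plan":[[0, -0.02, 0, 0, 0], [0, -0.0333, 0, 0, 0], [0, -0.05, 0, 0, 0], [0, -0.0667, 0, 0, 0], [0, -0.0833, 0, 0, 0], [0, -0.1, 0, 0, 0], [0, -0.1167, 0, 0, 0], [0, -0.1333, 0, 0, 0]]}' && python3 steer.py '{"plan":[[0, -0.0083, 0, 0, 0], [0, -0.0167, 0, 0, 0], [0, -0.0233, 0, 0, 0], [0, -0.0267, 0, 0, 0], [0, -0.0267, 0, 0, 0]]}'
```

```text
time_s: 5.0
tool_pos: [0.6017, -0.1337, 0.1154]
tool_rot: [179.6, 0.1, 90.0]
force: [2.2, -1.6, 0.6]
grip_width: 0.0003
grasp_force: 1.2
time_s: 5.42
tool_pos: [0.5842, -0.132, 0.113]
tool_rot: [180.0, -0.0, 90.0]
force: [1.5, -0.0, 0.8]
grip_width: 0.0004
grasp_force: 0.8
```

Light contact, not at the stop yet; I'll advance in small steps until the force rises.

Scaled: -0.004 m is -0.0067, -0.002 m is -0.0033.

```bash
for i in 1 2; do :; done; python3 steer.py '{"plan":[[0, -0.0033, 0, 0, 0], [0, -0.0067, 0, 0, 0], [0, -0.0067, 0, 0, 0]]}'; python3 steer.py '{"plan":[[0, -0.0033, 0, 0, 0], [0, -0.005, 0, 0, 0], [0, -0.005, 0, 0, 0]]}'
```

```text
time_s: 5.67
tool_pos: [0.58, -0.1317, 0.1125]
tool_rot: [-180.0, -0.0, 90.0]
force: [2.1, -0.5, 1.1]
grip_width: 0.0003
grasp_force: 0.9
time_s: 5.92
tool_pos: [0.5769, -0.1317, 0.1123]
tool_rot: [-180.0, -0.0, 90.0]
force: [1.9, 1.9, 0.3]
grip_width: 0.0004
grasp_force: 0.9
```

Scaled: -0.003 m is -0.005, -0.002 m is -0.0033.

```bash
python3 steer.py '{"plan":[[0, -0.0033, 0, 0, 0], [0, -0.005, 0, 0, 0], [0, -0.005, 0, 0, 0]]}'; python3 steer.py '{"plan":[[0, -0.0033, 0, 0, 0], [0, -0.005, 0, 0, 0], [0, -0.005, 0, 0, 0]]}'
python3 - <<'E'
from h import *
c=cams()
a=cv2.convertScaleAbs(cv2.resize(c["side"]["color"][235:385,265:415],None,fx=2.667,fy=2.667),alpha=1.5)
b=cv2.convertScaleAbs(cv2.resize(c["scene"]["color"][170:320,215:365],None,fx=2.667,fy=2.667),alpha=1.5)
cv2.imwrite("pics/p4.png",np.hstack([a,b]))
E
```

```text
time_s: 6.17
tool_pos: [0.5754, -0.1316, 0.1126]
tool_rot: [179.8, -0.0, 90.0]
force: [6.1, 1.9, -1.9]
grip_width: 0.0009
grasp_force: 2.7
time_s: 6.42
tool_pos: [0.575, -0.1316, 0.1128]
tool_rot: [179.5, 0.0, 90.1]
force: [12.9, 1.5, -7.2]
grip_width: 0.0008
grasp_force: 5.7
```

View pics/p4.png

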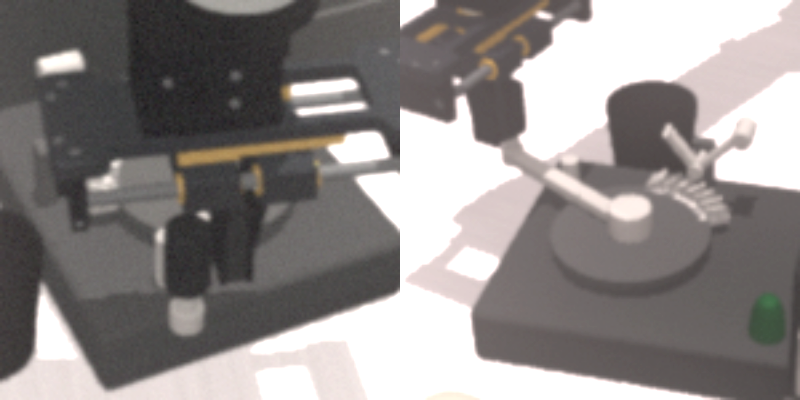

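The arm lies against the rest post (scene half at (568,165)), and force rose from 6 to 13 N with no further motion, so the lever is home. The pawl is still over. I'll retreat along +x, then go up.

Scaled: -0.12 m is -0.2, -0.11 m is -0.1833.

```bash
python3 steer.py '{"plan":[[0, 0.0133, 0, 0, 0], [0, 0.0333, 0, 0, 0], [0, 0.0583, 0, 0, 0], [0, 0.0667, -0.0583, 0, 0], [0, 0.0667, -0.1167, 0, 0], [0, 0.0667, -0.1667, 0, 0], [0, 0.125, -0.1833, 0, 0], [0, 0.1667, -0.2, 0, 0]]}' && python3 steer.py '{"plan":[[0, 0, 0, 0, 0], [0, 0, 0, 0, 0], [0, 0, 0, 0, 0]]}'
python3 - <<'E'
from h import *
c=cams()
a=cv2.convertScaleAbs(cv2.resize(c["side"]["color"][235:475,225:525],None,fx=1.667,fy=1.667),alpha=1.5)
b=cv2.convertScaleAbs(cv2.resize(c["scene"]["color"][170:320,215:325],None,fx=2.667,fy=2.667),alpha=1.5)
cv2.imwrite("pics/p5.png",np.hstack([a,b]))
E
```

```text
time_s: 7.23
tool_pos: [0.6717, -0.1337, 0.235]
tool_rot: [179.9, 0.1, 89.9]
force: [0.5, -0.3, 0.6]
grip_width: 0.0006
grasp_force: 0.0
time_s: 7.48
tool_pos: [0.6695, -0.1329, 0.2309]
tool_rot: [-179.8, 0.0, 90.0]
force: [-0.1, 0.1, 0.1]
grip_width: 0.0003
grasp_force: 0.0
```

View pics/p5.png

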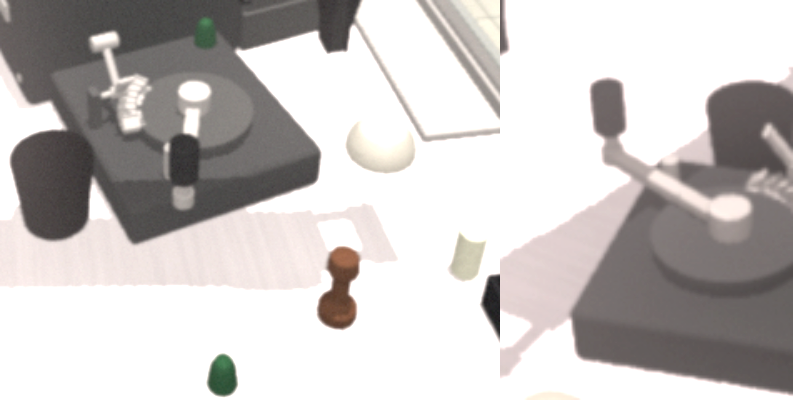

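The lever lies at the rest post, with the knob at (183,160) left and (608,107) right. The pawl is over and all the loose things are still standing where they were. I'll check the angle numerically and hand in.

Run:
```python
from h import *
from cell import env
c=cams()
x,e=tri([ray(c["side"],(334.8,331)),ray(c["scene"],(255.5,210.1))]); k=x-[.5851,-.006,0]
a=np.arctan2(k[1],k[0])-np.radians(15.2)+np.radians(120); print(x,e,a)
if abs(a)<.06: print(env.sign_off())
```

```text
[ 0.5508 -0.1331  0.1091] [np.float64(0.4211680007391601), np.float64(0.4211680007390517)] -0.00554648465475438
the job is handed in; nothing more can be done
None
```

The job is handed in: the pawl is thrown fully over and clear of the teeth, and the lever is home on its rest post (measured at about -0.006 rad). In the last pictures the loose things were all still standing where they were, and the arm finished in about 8 s.

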